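# Gauge the depth of a heating block's wide well

## Robot

A 7-joint arm with a two-finger parallel gripper is mounted at the origin on the work surface. World frame = base frame: x ahead of the robot, y to its left, z up, the work surface at z = 0. Lengths are in m, angles in rad, forces in N, time in s.
With the tool pointing down it reaches from about 0.425 to 0.925 m from the base axis. Payload 6.8 kg.
Tool frame: the origin (TCP) lies at the very end of the fingers, on their centre line; the grasp point (between the pads) lies 19 mm behind it; z points along the fingers, y is the line along which they close (so a half turn about z gives the same grasp; the last joint's range is limited). The gripper opens to 85 mm and grips with 20 to 120 N. Pads are 22 mm wide; open, the fingers measure 114 mm over their backs; the gripper's body (76 mm by 85 mm) begins 54 mm behind the grasp point. The pads swing forward as they close: fully open they stand 13 mm farther back than shut.
Start: joints at [1.062, 0.477, 0.022, 1.555, -0.011, 1.109, -0.083], TCP at [0.263, -0.622, 0.203] pointing down, gripper open.
Joint ranges: [-2.96, 2.96], [-0.34, 2.1], [-1.41, 1.46], [0.24, 2.44], [-1.37, 4.51], [0.17, 1.92], [-2.96, 2.96]. Speed limits (rad/s): [2.39, 2.39, 3.14, 3.14, 3.14, 3.14, 3.14].

## Interface

Orientations are given as a rotation vector (axis times angle).
In Python, from bench import r gives the robot as it stands.
- The arm moves only by the tool play_rows, never from a script. Its argument "targets" is text: rows parted by semicolons, each of 5 numbers parted by spaces: the closure, from -1 (fully open) to 1 (shut), then the shift along the tool's x, y, z in m, then the turn about the tool's z in rad. In form: gripper dx dy dz spin; .... A call has 1 to 8 rows; each row is the pose to reach, as a shift and turn from the pose commanded when the call began, along the tool's axes at that moment; what a row does not reach only later rows make up. A row lasts 1/12 s, in which the tool goes at most 41.7 mm and 7.16 degrees, less where a joint would pass 70% of its speed; a pose out of reach is approached as far as the arm can. A call with a gripper value outside its range is refused whole. The fingers move at their own pace and stop on an object; "squeeze" is the grip in N (left out, the last holds). Time passes only in rows, so rows that repeat a pose let the fingers close. It gives the time, the measured TCP pose, the force, the opening and the grip force at its end, in the units of the state.
- r.get_obs(): the state, without advancing time (a new reading comes with each control period).
- r.grab_frame(name): name is "scene" or "top" or "wrist"; returns the picture (420x560x3 uint8, red, green, blue); there is no depth.
- r.camera_info(name): a dict with "fov_y" (degrees; the focal length in pixels is half the picture's height over the tangent of half this angle, whatever the lens; pixels are square), "cx", "cy" (the principal point, pixels), "position" and "rotation" of the camera in the world. Camera axes: x right, y down, z forward; pixel columns grow to the right and rows downward; lengths in m; the calibration is good to about 2 mm. The wrist camera is an equidistant fisheye: a pixel r from the principal point sees the ray r / f radians off the axis. A picture is of the moment at which its call begins: read the wrist's pose just before it. camera_info takes no time and is no camera call; for the wrist camera it gives the pose at the moment of the call.
- r.hand_in(): hands the job in; it is judged then, once.
The state is a dict: "clock": time; "joints": joint angles; "qvel": joint speeds; "tau": joint torques, N m; "tcp_pos": TCP position; "orientation": TCP orientation; "contact_force": force on the tool from outside, world axes, zero at the start; "moment": the same for the moment, N m; "grip_width": finger opening in m; "gripper_force": force on a finger pad.
Only numpy, scipy, OpenCV 4.12 (cv2) and the standard library are available. Lean on these libraries where they do the work, as an engineer would, in place of code of your own. Each camera call takes 0.05 s, during which the arm holds its last target. There are 200 camera calls.

## Task

Check the depth of the wide well in the block heater: lift the clear cover off the block and lay it flat on the bench, and stand the depth gauge upright over the middle of the wide well with its beam flat on the block and its rod still raised. Then lower the rod gently by its knob until it bottoms out, hold it down there for a full second, and leave the gauge standing with the rod on the bottom so that the depth can be read. Do not drop anything, and leave the bottles and the flask alone.

Things in the scene. Friction and masses are not known exactly. Their poses are not given: they have to be found in the camera images.
- heater: White two-block dry bath heater, fixed; footprint 234 mm (own x) by 240 mm (y), top 85 mm high, sloping control panel on its -x side. Origin on the bench under it. Two bare aluminium blocks, one with a single wide well and one with six narrow wells, sit in it 10 mm proud, centred 20 mm to its +x and 50 mm to its +y and -y; either may be on either side.
- well_mouth (a point): Centre of the wide well's mouth, level with its block's flat top face (95 mm above the bench), x and y along the block's sides. The block is 95 mm (x) by 76 mm (y); the well in its middle is a round, straight, flat-bottomed blind bore 36 mm across and 30 to 46 mm deep, the depth differing from start to start.
- well_floor: Flat floor of the wide well: the origin is the centre of its upper face. It does not give.
- cover: Clear plastic cover lying loose over the wide-well block, 105 x 86 mm (x, y), about 110 g: a plate with a 7 mm skirt that fits over the block with 2 mm of play. Origin at the centre of the skirt's lower edge, z up. It lifts straight off. The bench 0.42 to 0.46 m ahead of the robot and 0.28 to 0.32 m to its left and right is always free to take it.
- cover_knob (a point): Centre of the cover's black round knob, 30 mm across and 22 mm tall, 30 mm above the skirt's lower edge. The knob stands on a short thinner stem in the middle of the cover.
- gauge: Steel depth gauge, about 0.55 kg, standing loose and upright on its beam on the bench. Beam 130 mm long (own x), 34 mm wide (y), 18 mm tall, underside flat; from its middle a guide column 26 mm across rises to 50 mm above the underside, with a small fixed clamp screw on the +y side. Origin at the centre of the beam's underside, z up.
- gauge_knob (a point): Centre of the dark round knob, 30 mm across, 24 mm tall, on top of the gauge's rod; with the rod raised it lies 122 mm above the beam's underside, 60 mm of bare rod below it. The rod slides at about 4 N and stays where it is left. At the start it is fully up against its end stop, so the whole gauge can be carried by the knob.
- rod_tip (a point): Lower end of the gauge's rod (10 mm across, graduated). Fully raised it lies 1 mm above the beam's underside; it can be lowered by up to 56 mm.
- white_bottle: White plastic jar, 72 mm across, 115 mm tall, standing on the bench; bystander. Origin at the centre of its underside.
- brown_bottle: Brown glass bottle, 62 mm across, 150 mm tall, standing beyond the heater; bystander. Origin at the centre of its underside.
- flask: Conical glass flask, 82 mm across, 124 mm tall, standing beyond the heater; bystander. Origin at the centre of its underside.
Mind the look-alikes: they are no part of the job. Of the things like the gauge, leave any that is purple or yellow; of the rest the larger one is meant.

How it is judged:
By the outcome, as a careful person would: the job done as asked, in the order asked, and still so for the second after the job is handed in, with the robot touching nothing.
It also fails if it takes over 62 s, if anything falls off the work surface, if the arm or the gripper's body presses on something with over 40 N, if the wrist force passes 120 N, or if a joint passes its speed limit or range.

## Working session

There is one attempt and no reset: what is moved stays moved. The work goes in short steps, Python scripts to look and compute and a tool call to move; the robot and the scene stay as the last step left them, time stands still between calls to the robot, and variables do not carry over. Pictures are saved under pics/ and viewed, at most 10 in all, crops included, and the job is handed in when it is done.

Besides the shell and the picture viewer there is one more tool, called as name(argument=value, ...) on one line, values as JSON. play_rows: Moves the arm, as the interface text tells. Its arguments: {"type":"object","properties":{"targets":{"type":"string"},"squeeze":{"type":"number"}},"required":["targets"]}

```bash
mkdir -p pics; cat > h.py <<'E'
import numpy as np, cv2
from scipy.spatial.transform import Rotation as R
from bench import r
def grab(n,f):
    ci=r.camera_info(n); im=r.grab_frame(n); cv2.imwrite(f'pics/{f}.png',im[:,:,::-1]); np.save(f'pics/{f}.npy',ci,allow_pickle=True); return ci,im
def rot(ci):
    q=np.array(ci['rotation']); return q if q.shape==(3,3) else R.from_rotvec(q).as_matrix()
def ray(f,u,v):
    ci=np.load(f'pics/{f}.npy',allow_pickle=True).item(); F=210/np.tan(np.radians(ci['fov_y'])/2)
    d=np.array([u-ci['cx'],v-ci['cy']])
    if f.startswith('w'):
        n=np.linalg.norm(d); t=n/F; c=np.array([*(d/n*np.sin(t)),np.cos(t)]) if n>0 else np.array([0,0,1.])
    else: c=np.array([*(d/F),1])
    return np.array(ci['position']),rot(ci)@c
def at(f,u,v,z):
    p,d=ray(f,u,v); return p+d*(z-p[2])/d[2]
E
python3 - <<'E'
from h import *
a=grab('scene','s0');b=grab('top','t0');c=grab('wrist','w0')
for x in (a,b,c): print(x[0])
cv2.imwrite('pics/st.png',np.vstack([a[1],b[1]])[:,:,::-1][:, :])
print(r.get_obs())
E
```

```text
{'fov_y': 52.601225144082235, 'cx': 276.03578222073776, 'cy': 208.96669576288465, 'position': array([ 1.26061339, -0.2700493 ,  0.64515989]), 'rotation': array([-1.95865081, -1.20895013,  0.59434525])}
{'fov_y': 47.416611766484735, 'cx': 280.6707261942794, 'cy': 208.32702445133464, 'position': array([0.56233134, 0.04422811, 1.0605344 ]), 'rotation': array([-2.1669065 ,  2.2121318 , -0.13037005])}
{'fov_y': 65.70646984690485, 'cx': 284.37574678164356, 'cy': 205.55545934910572, 'position': array([ 0.32664288, -0.59508209,  0.3727539 ]), 'rotation': array([ 2.42446859, -1.60708564, -0.22069691])}
{'clock': 0.15, 'joints': array([ 1.06191821,  0.4776293 ,  0.02235642,  1.55618395, -0.01149051,
        1.10932144, -0.08311458]), 'qvel': array([ 0.00102146, -0.00301287,  0.00086731, -0.00536697,  0.00031205,
        0.00079827,  0.00036579]), 'tau': array([ 3.18345927e-03, -5.96922326e+01,  1.61044657e+00, -2.81491256e+01,
        1.27176906e-02,  6.56058415e-03, -1.11053183e-05]), 'tcp_pos': array([ 0.26313552, -0.62107006,  0.20195356]), 'orientation': array([-3.07739558e+00, -6.25064256e-01,  6.12940025e-04]), 'contact_force': array([-0.02628332, -0.26162839,  0.24289869]), 'moment': array([-0.00554052, -0.02292185,  0.00267811]), 'gripper_force': 0.0, 'grip_width': 0.08514951640340576}
```

View pics/t0.png

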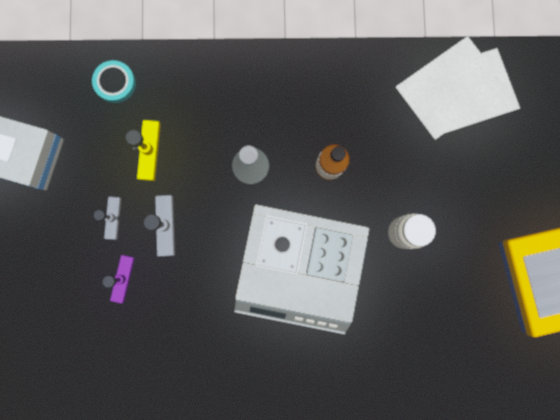

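View pics/s0.png

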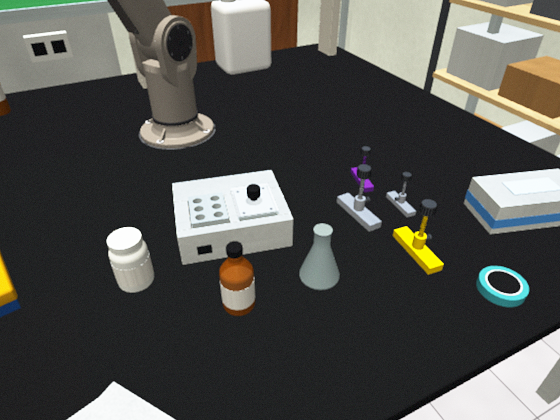

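The top view shows the meant gauge (large grey) with its beam at about (164,225) and knob at (152,222). The cover knob is at (282,244) on the heater's left block, and the white bottle is at (412,231). The scene view agrees.

```bash
python3 - <<'E'
from h import *
np.set_printoptions(precision=4,suppress=True)
for n,u,v,z in [('gknob',152,222,.134),('beam c',165,226,.018),('beam e1',163,196,.018),('beam e2',166,256,.018),('cknob',282,244,.126),('white top',418,230,.115),
 ('heater TL',256,206,.085),('heater TR',368,227,.085),('blockTL',265,217,.1),('coverBL',257,265,.1),('coverTR',308,223,.1),('coverBR',298,272,.1)]:
    print(n,at('t0',u,v,z))
print(at('s0',254,191,.122),at('s0',364,172,.13))
o=r.get_obs();T=R.from_rotvec(o['orientation']).as_matrix();print(T)
ci=np.load('pics/w0.npy',allow_pickle=True).item()
print('cam in tool',T.T@(ci['position']-o['tcp_pos']),T.T@rot(ci))
im=cv2.imread('pics/t0.png')[110:350,60:430];cv2.imwrite('pics/t0c.png',cv2.resize(im,(800,519),interpolation=cv2.INTER_CUBIC))
E
```

```text
gknob [0.6235 0.2643 0.134 ]
beam c [0.6219 0.2639 0.018 ]
beam e1 [0.6874 0.2682 0.018 ]
beam e2 [0.5571 0.2618 0.018 ]
cknob [0.5759 0.0145 0.126 ]
white top [ 0.5981 -0.2577  0.115 ]
heater TL [0.6552 0.0648 0.085 ]
heater TR [ 0.6075 -0.1641  0.085 ]
blockTL [0.6312 0.0467 0.1   ]
coverBL [0.5356 0.0645 0.1   ]
coverTR [ 0.6174 -0.0396  0.1   ]
coverBR [ 0.5199 -0.017   0.1   ]
[0.5822 0.0152 0.122 ] [0.6363 0.2588 0.13  ]
[[ 0.9208  0.3901 -0.0007]
 [ 0.3901 -0.9208  0.0013]
 [-0.0001 -0.0014 -1.    ]]
cam in tool [ 0.0686  0.0006 -0.1708] [[-0.0009 -0.9636 -0.2672]
 [ 1.     -0.0008 -0.0004]
 [ 0.0001 -0.2672  0.9636]]
```

View pics/t0c.png

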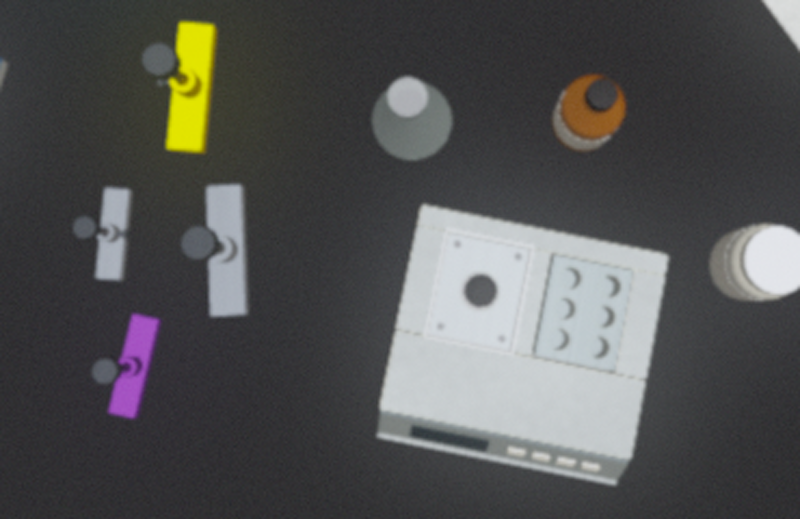

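The crop confirms it: the grey gauge's beam runs from (226,185) to (229,316), and the cover knob is at (481,290). Heater yaw is about -0.205, and gauge yaw about 0.05.

play_rows(targets="-0.3 0.536 -0.463 0 0.606;-0.3 0.536 -0.463 0 0.606;-0.3 0.536 -0.463 0 0.606;-0.3 0.536 -0.463 0 0.606;-0.3 0.536 -0.463 0 0.606;-0.3 0.536 -0.463 0 0.606;-0.3 0.536 -0.463 0 0.606;-0.3 0.536 -0.463 0 0.606", squeeze=40)

```text
clock: 0.82
tcp_pos: [0.4105, -0.3215, 0.2027]
orientation: [3.125, -0.322, 0.0]
contact_force: [0.6, -0.3, -0.1]
grip_width: 0.056
gripper_force: 0.0
```

```bash
cat > g.py <<'E'
import sys
from h import *
np.set_printoptions(precision=4,suppress=True)
def go(x,y,z,yaw):
    o=r.get_obs();T=R.from_rotvec(o['orientation']).as_matrix()
    cy=np.arctan2(T[1,0],T[0,0])
    print('t',round(o['clock'],2),'tcp',o['tcp_pos'],'yaw',round(cy,3),'tilt',T[:2,2],'w',round(o['grip_width'],4),'F',o['contact_force'])
    print('shift',T.T@(np.array([x,y,z])-o['tcp_pos']),'spin',round(cy-yaw,3))
if __name__=='__main__': go(*map(float,sys.argv[1:]))
E
python3 g.py 0.576 0.0145 0.2 -0.205
```

```text
t 0.82 tcp [ 0.4105 -0.3215  0.2027] yaw -0.205 tilt [ 0.     -0.0001] w 0.056 F [ 0.585  -0.3478 -0.0948]
shift [ 0.0935 -0.3627  0.0027] spin -0.0
```

play_rows(targets="-0.3 0.093 -0.362 0 0;-0.3 0.093 -0.362 0 0;-0.3 0.093 -0.362 0 0;-0.3 0.093 -0.362 0 0;-0.3 0.093 -0.362 0 0;-0.3 0.093 -0.362 0 0;-0.3 0.093 -0.362 0 0;-0.3 0.093 -0.362 0 0")

```text
clock: 1.48
tcp_pos: [0.5575, -0.0225, 0.2027]
orientation: [3.125, -0.322, -0.0]
contact_force: [0.8, 0.6, 0.6]
grip_width: 0.0554
gripper_force: 0.0
```

play_rows(targets="-0.3 0.02 -0.05 0 0;-0.3 0.02 -0.05 0 0;-0.3 0.02 -0.05 0 0")

```text
clock: 1.73
tcp_pos: [0.5882, 0.0258, 0.2023]
orientation: [-3.124, 0.311, -0.0]
contact_force: [-0.9, -0.1, -0.2]
grip_width: 0.0556
gripper_force: 0.0
```

```bash
python3 - <<'E'
from g import *
grab('wrist','w1'); go(.576,.0145,.2,-.205)
E
```

```text
t 1.78 tcp [0.5871 0.0225 0.2022] yaw -0.202 tilt [-0.0008  0.0005] w 0.0554 F [-0.0556 -0.131  -0.1422]
shift [-0.0093  0.01    0.0022] spin 0.003
```

View pics/w1.png

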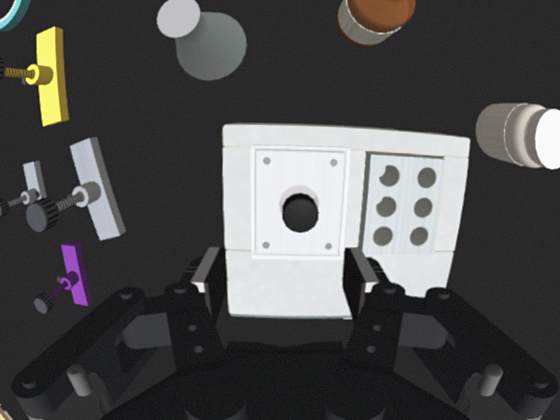

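Wrist view: the cover knob's top is at (300,213), the cover's screws are at (267,161), (334,162), (266,245) and (328,246), and the gauge's knob is at (41,215) with its beam to the right of it.

```bash
python3 - <<'E'
from g import *
for n,u,v,z in [('ck',300,213,.127),('s1',267,161,.1),('s2',334,162,.1),('s3',266,245,.1),('s4',328,246,.1),('TL',251,147,.1),('TR',350,149,.1),('BR',347,258,.1),('BL',250,254,.1),('hTL',223,124,.085),('hTR',469,138,.085),('gk',41,215,.134),('b1',70,148,.018),('b2',94,138,.018),('b3',103,241,.018),('b4',126,234,.018)]:
    print(n,at('w1',u,v,z))
k=at('w1',300,213,.127); go(k[0],k[1],.102,-.205)
E
```

```text
ck [0.5802 0.015  0.127 ]
s1 [0.6226 0.0341 0.1   ]
s2 [ 0.6107 -0.0216  0.1   ]
s3 [0.5482 0.0512 0.1   ]
s4 [ 0.5359 -0.004   0.1   ]
TL [0.6371 0.0449 0.1   ]
TR [ 0.6193 -0.0372  0.1   ]
BR [ 0.52   -0.0198  0.1   ]
BL [0.5422 0.0676 0.1   ]
hTL [0.6617 0.0669 0.085 ]
hTR [ 0.6091 -0.1636  0.085 ]
gk [0.6274 0.2563 0.134 ]
b1 [0.6879 0.2857 0.018 ]
b2 [0.6895 0.2441 0.018 ]
b3 [0.5587 0.2767 0.018 ]
b4 [0.562 0.237 0.018]
t 1.78 tcp [0.5871 0.0225 0.2022] yaw -0.202 tilt [-0.0008  0.0005] w 0.0554 F [-0.0556 -0.131  -0.1422]
shift [-0.0051  0.0087  0.1002] spin 0.003
```

play_rows(targets="-0.3 -0.005 0.009 0.03 0.015;-0.3 -0.005 0.009 0.06 0.015;-0.3 -0.005 0.009 0.085 0.015;-0.3 -0.005 0.009 0.094 0.015;-0.3 -0.005 0.009 0.098 0.015;-0.3 -0.005 0.009 0.098 0.015")

```text
clock: 2.28
tcp_pos: [0.5798, 0.0115, 0.1046]
orientation: [3.122, -0.347, -0.001]
contact_force: [1.3, -0.1, 0.2]
grip_width: 0.0556
gripper_force: 0.0
```

```bash
python3 g.py 0.580 0.015 0.103 -0.22
```

```text
t 2.28 tcp [0.5798 0.0115 0.1046] yaw -0.222 tilt [-0.001  -0.0006] w 0.0556 F [ 1.28   -0.0529  0.1757]
shift [-0.0006 -0.0034  0.0016] spin -0.002
```

play_rows(targets="-0.3 0 -0.003 0.001 0;1 0 -0.003 0.001 0;1 0 -0.003 0.001 0;1 0 -0.003 0.001 0;1 0 -0.003 0.001 0;1 0 -0.003 0.001 0")

```text
clock: 2.78
tcp_pos: [0.581, 0.0157, 0.1041]
orientation: [-3.122, 0.345, -0.001]
contact_force: [0.4, -0.1, 0.0]
grip_width: -0.0001
gripper_force: 0.0
```

play_rows(targets="1 0 0 0 0;1 0 0 -0.004 0;1 0 0 -0.01 0;1 0 0 -0.02 0;1 0 0 -0.035 0;1 0 0 -0.06 0;1 0 0 -0.09 0;1 0 0 -0.09 0")

```text
clock: 3.45
tcp_pos: [0.5846, 0.0162, 0.2007]
orientation: [-3.12, 0.345, -0.016]
contact_force: [0.4, 0.3, 0.1]
grip_width: -0.0003
gripper_force: 0.0
```

```bash
python3 - <<'E'
from g import *
go(.44,-.29,.195,-.22)
grab('wrist','w2')
E
```

```text
t 3.45 tcp [0.5846 0.0162 0.2007] yaw -0.22 tilt [0.0103 0.001 ] w -0.0003 F [0.4446 0.2884 0.1214]
shift [-0.0742  0.3304  0.0039] spin -0.0
```

View pics/w2.png

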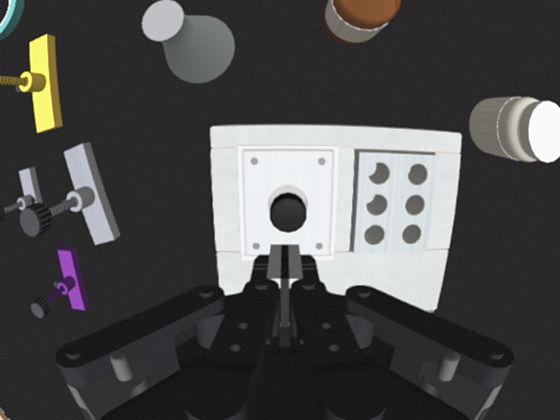

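The fingers shut on nothing: the cover is unmoved, with its knob at (288,213) and the closed fingertips at about (285,245). I'll check the true fingertip height in the scene camera.

```bash
python3 - <<'E'
from g import *
ci,im=grab('scene','s1')
o=r.get_obs();F=210/np.tan(np.radians(ci['fov_y'])/2)
def pr(p):
    c=rot(ci).T@(np.array(p)-ci['position']); return np.array([ci['cx'],ci['cy']])+F*c[:2]/c[2]
print(o['tcp_pos'],pr(o['tcp_pos']),pr([.58,.015,.129]),[pr(o['tcp_pos']+[0,0,k]) for k in (.02,.04)])
c=im[60:260,150:350,::-1].copy()
cv2.imwrite('pics/s1c.png',cv2.resize(c,(600,600),interpolation=cv2.INTER_CUBIC))
E
```

```text
[0.5821 0.0158 0.1961] [252.9778 160.9146] [253.3781 187.7959] [array([252.6146, 152.264 ]), array([252.2407, 143.3577])]
```

View pics/s1c.png

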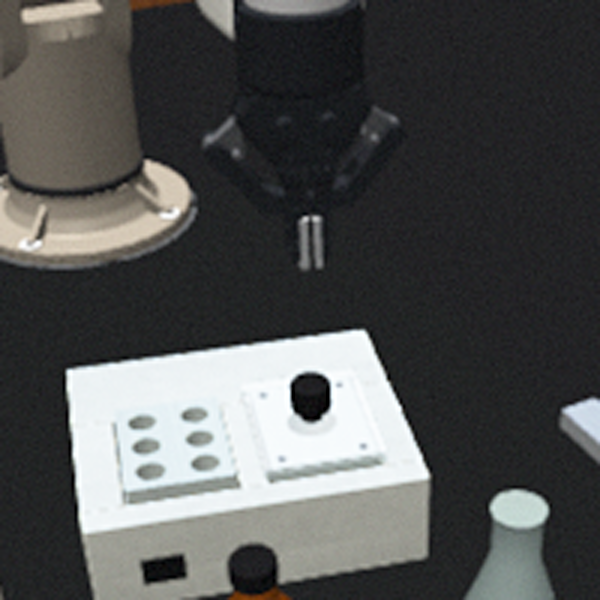

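The scene crop shows the shut fingertips at crop (311,268), which is full-image (253.7,149.3). The reported TCP projects to row 161, so the real tips sit about 26 mm higher than reported. I'll allow for that.

play_rows(targets="-0.3 0 0 0.0 0;-0.3 0 0 0.0 0;-0.3 0 0.001 0.04 0;-0.3 0 0.001 0.075 0;-0.3 0 0.001 0.1 0;-0.3 0 0.001 0.11 0;-0.3 0 0.001 0.116 0;-0.3 0 0.001 0.116 0")

```text
clock: 4.22
tcp_pos: [0.58, 0.0147, 0.0768]
orientation: [3.122, -0.345, -0.003]
contact_force: [0.3, -0.4, 0.1]
grip_width: 0.0555
gripper_force: 0.0
```

play_rows(targets="0 0 0 0 0;1 0 0 0 0;1 0 0 0 0;1 0 0 0 0")

```text
clock: 4.55
tcp_pos: [0.5821, 0.0148, 0.0795]
orientation: [-3.122, 0.345, -0.005]
contact_force: [-0.7, -0.3, 6.8]
grip_width: 0.0287
gripper_force: 39.8
```

play_rows(targets="1 0 0 -0.004 0;1 0 0 -0.01 0;1 0 0 -0.018 0;1 0 0 -0.03 0;1 0 0 -0.045 0;1 0 0 -0.065 0;1 0 0 -0.08 0;1 0 0 -0.08 0")

```text
clock: 5.22
tcp_pos: [0.5831, 0.015, 0.1621]
orientation: [-3.121, 0.345, -0.01]
contact_force: [0.2, -0.8, -1.3]
grip_width: 0.0286
gripper_force: 39.5
```

```bash
python3 - <<'E'
from g import *
go(.44,-.29,.155,-.22); print(r.get_obs()['gripper_force'])
E
```

```text
t 5.22 tcp [0.5831 0.015  0.1621] yaw -0.22 tilt [0.0066 0.0006] w 0.0286 F [ 0.1892 -0.8311 -1.2828]
shift [-0.073   0.3289  0.0059] spin -0.0
39.5297634601593
```

play_rows(targets="1 -0.003 0.015 0 0;1 -0.009 0.04 0 0;1 -0.017 0.075 0 0;1 -0.025 0.11 0 0;1 -0.033 0.15 0 0;1 -0.042 0.19 0 0;1 -0.051 0.23 0 0;1 -0.059 0.265 0 0")

```text
clock: 5.88
tcp_pos: [0.4632, -0.2334, 0.1577]
orientation: [3.122, -0.347, -0.001]
contact_force: [0.6, -1.2, -0.4]
grip_width: 0.0285
gripper_force: 39.6
```

play_rows(targets="1 -0.006 0.03 0 0;1 -0.011 0.05 0 0;1 -0.014 0.06 0 0;1 -0.014 0.064 0.02 0;1 -0.014 0.064 0.05 0;1 -0.014 0.064 0.08 0;1 -0.014 0.064 0.105 0;1 -0.014 0.064 0.125 0")

```text
clock: 6.55
tcp_pos: [0.4372, -0.2887, 0.0307]
orientation: [-3.121, 0.343, 0.002]
contact_force: [-0.0, 0.1, -0.6]
grip_width: 0.0289
gripper_force: 39.6
```

```bash
python3 g.py .44 -.29 -.01 -.22
```

```text
t 6.55 tcp [ 0.4372 -0.2887  0.0307] yaw -0.219 tilt [-0.0014  0.0016] w 0.0289 F [-0.046   0.058  -0.5734]
shift [0.0031 0.0007 0.0407] spin 0.001
```

play_rows(targets="1 0 0 0.013 0;1 0 0 0.023 0;1 0 0 0.029 0;1 0 0 0.033 0;1 0 0 0.035 0;1 0 0 0.036 0;1 0 0 0.037 0;1 0 0 0.037 0")

```text
clock: 7.22
tcp_pos: [0.4379, -0.2906, -0.0038]
orientation: [3.122, -0.345, 0.001]
contact_force: [0.0, -0.4, -1.4]
grip_width: 0.0285
gripper_force: 39.6
```

play_rows(targets="1 0 0 0.001 0;1 0 0 0.002 0;1 0 0 0.003 0;1 0 0 0.004 0;1 0 0 0.005 0;1 0 0 0.005 0")

```text
clock: 7.72
tcp_pos: [0.4375, -0.2905, -0.0085]
orientation: [3.122, -0.346, -0.0]
contact_force: [-1.7, 1.3, 9.2]
grip_width: 0.0283
gripper_force: 40.7
```

play_rows(targets="0.2 0 0 -0.001 0;-0.3 0 0 -0.001 0;-0.3 0 0 -0.001 0;-0.3 0 0 -0.015 0;-0.3 0 0 -0.045 0;-0.3 0 0 -0.085 0;-0.3 0 0 -0.125 0;-0.3 0 0 -0.17 0")

```text
clock: 8.38
tcp_pos: [0.4368, -0.29, 0.1586]
orientation: [-3.122, 0.345, 0.002]
contact_force: [-0.0, -0.4, -0.3]
grip_width: 0.0553
gripper_force: 0.0
```

```bash
python3 - <<'E'
from g import *
grab('wrist','w3'); go(.625,.258,.17,.04)
E
```

```text
t 8.43 tcp [ 0.4415 -0.2927  0.1672] yaw -0.221 tilt [ 0.0104 -0.0054] w 0.0556 F [ 1.7748 -0.0077  6.0784]
shift [ 0.0586 -0.5775 -0.0039] spin -0.261
```

play_rows(targets="-0.3 0.059 -0.577 0 -0.261;-0.3 0.059 -0.577 0 -0.261;-0.3 0.059 -0.577 0 -0.261;-0.3 0.059 -0.577 0 -0.261;-0.3 0.059 -0.577 0 -0.261;-0.3 0.059 -0.577 0 -0.261;-0.3 0.059 -0.577 0 -0.261;-0.3 0.059 -0.577 0 -0.261")

```text
clock: 9.1
tcp_pos: [0.5433, 0.0276, 0.1573]
orientation: [3.141, 0.064, 0.0]
contact_force: [0.4, -0.7, 0.6]
grip_width: 0.0555
gripper_force: 0.0
```

```bash
python3 g.py .625 .258 .17 .04
```

```text
t 9.1 tcp [0.5433 0.0276 0.1573] yaw 0.041 tilt [ 0.0002 -0.0001] w 0.0555 F [ 0.4187 -0.7494  0.6255]
shift [ 0.091  -0.2269 -0.0127] spin 0.001
```

play_rows(targets="-0.3 0.091 -0.227 -0.012 0;-0.3 0.091 -0.227 -0.012 0;-0.3 0.091 -0.227 -0.012 0;-0.3 0.091 -0.227 -0.012 0;-0.3 0.091 -0.227 -0.012 0;-0.3 0.091 -0.227 -0.012 0;-0.3 0.091 -0.227 -0.012 0;-0.3 0.091 -0.227 -0.012 0")

```text
clock: 9.77
tcp_pos: [0.624, 0.2596, 0.1686]
orientation: [-3.139, -0.071, 0.001]
contact_force: [0.0, -0.8, -1.6]
grip_width: 0.0555
gripper_force: 0.0
```

```bash
python3 - <<'E'
from g import *
grab('wrist','w4');_,im=grab('top','t1'); go(.625,.258,.17,.04)
a=cv2.imread('pics/w4.png');b=im[:,:,::-1][100:350,230:520]
b=cv2.resize(b,(487,420),interpolation=cv2.INTER_CUBIC)
cv2.imwrite('pics/v4.png',cv2.resize(np.hstack([a,b[:, :240]]),(800,420)))
cv2.imwrite('pics/v5.png',cv2.resize(b,(487,420)))
E
```

```text
t 9.87 tcp [0.6245 0.2551 0.1686] yaw 0.04 tilt [-0.0009 -0.0014] w 0.0555 F [ 0.5056 -0.5862  0.6564]
shift [ 0.0006 -0.0029 -0.0014] spin 0.0
```

View pics/v4.png

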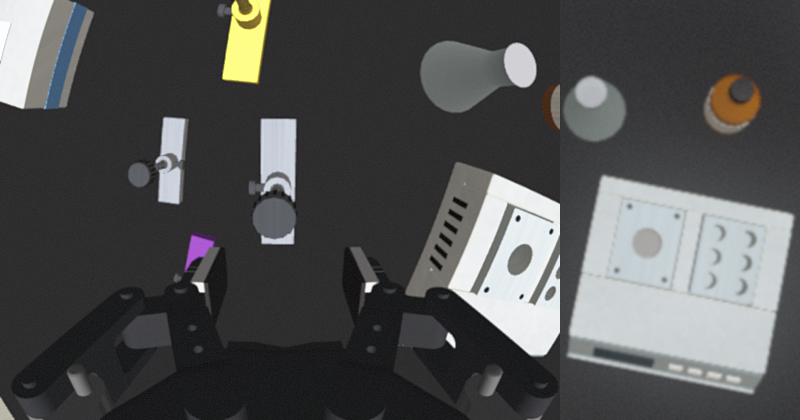

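Wrist view: the gauge's knob is at (274,214), and its beam runs from (261–296,119) to (261–295,244), with the clamp screw to its left. The top view shows the uncovered wide well at about (282,244).

```bash
python3 - <<'E'
from g import *
for n,u,v,z in [('gk',274,214,.134),('a',261,119,.018),('b',296,119,.018),('c',261,244,.018),('d',295,244,.018),('col',277,186,.05),('well',520,260,.095)]: print(n,at('w4',u,v,z))
print(at('t1',281.8,244,.095))
im=cv2.imread('pics/t1.png');g=cv2.cvtColor(im,cv2.COLOR_BGR2GRAY)
c=cv2.HoughCircles(cv2.resize(g[215:275,250:315],None,fx=4,fy=4,interpolation=cv2.INTER_CUBIC),cv2.HOUGH_GRADIENT,1,60,param1=60,param2=15,minRadius=24,maxRadius=42)
print(c)
if c is not None: print(at('t1',250+(c[0,0,0]-1.5)/4,215+(c[0,0,1]-1.5)/4,.095))
E
```

```text
gk [0.6297 0.2665 0.134 ]
a [0.6904 0.2854 0.018 ]
b [0.6918 0.2512 0.018 ]
c [0.5598 0.2817 0.018 ]
d [0.5615 0.2454 0.018 ]
col [0.6306 0.2665 0.05  ]
well [0.5779 0.0161 0.095 ]
[0.5764 0.014  0.095 ]
[[[125.5 119.5  36.6]]]
[0.5754 0.0156 0.095 ]
```

play_rows(targets="-0.3 0.005 -0.011 0 0;-0.3 0.005 -0.011 0.02 0;-0.3 0.005 -0.011 0.05 0;-0.3 0.005 -0.011 0.075 0;-0.3 0.005 -0.011 0.09 0;-0.3 0.005 -0.011 0.094 0;-0.3 0.005 -0.011 0.094 0")

```text
clock: 10.45
tcp_pos: [0.6288, 0.2663, 0.0742]
orientation: [3.14, 0.062, -0.003]
contact_force: [0.0, 0.2, 0.8]
grip_width: 0.0553
gripper_force: 0.0
```

```bash
python3 - <<'E'
from g import *
grab('wrist','w5'); go(.629,.266,.074,.04)
E
```

```text
t 10.5 tcp [0.6297 0.267  0.0757] yaw 0.04 tilt [ 0.0001 -0.0001] w 0.0557 F [ 0.3072  0.1476 -0.4642]
shift [-0.0007  0.001   0.0017] spin -0.0
```

View pics/w5.png

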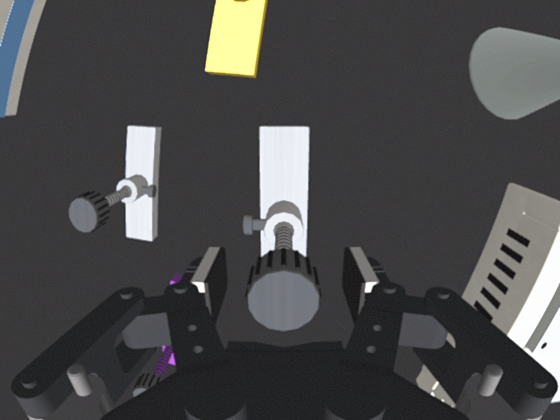

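The knob at (284,298) is centred between the pads, so I can grip it.

play_rows(targets="0 0 0 0 0;1 0 0 0 0;1 0 0 0 0;1 0 0 0 0;1 0 0 0 0", squeeze=70)

```text
clock: 10.92
tcp_pos: [0.6303, 0.2677, 0.0766]
orientation: [-3.14, -0.064, -0.004]
contact_force: [1.4, -0.1, 3.2]
grip_width: 0.0282
gripper_force: 68.7
```

play_rows(targets="1 0 0 -0.003 0;1 0 0 -0.008 0;1 0 0 -0.016 0;1 0 0 -0.03 0;1 0 0 -0.05 0;1 0 0 -0.075 0;1 0 0 -0.1 0;1 0 0 -0.125 0")

```text
clock: 11.58
tcp_pos: [0.6289, 0.2675, 0.2024]
orientation: [-3.141, -0.065, 0.0]
contact_force: [-0.3, 0.0, -4.6]
grip_width: 0.0279
gripper_force: 69.8
```

```bash
python3 g.py .578 .0155 .2 -.215
```

```text
t 11.58 tcp [0.6289 0.2675 0.2024] yaw 0.041 tilt [-0.0001  0.0001] w 0.0279 F [-0.2915  0.0234 -4.6272]
shift [-0.0612  0.2497  0.0024] spin 0.256
```

play_rows(targets="1 -0.002 0.008 -0.015 0.02;1 -0.006 0.024 -0.025 0.05;1 -0.012 0.05 -0.025 0.09;1 -0.02 0.08 -0.025 0.13;1 -0.028 0.115 -0.025 0.18;1 -0.037 0.15 -0.025 0.22;1 -0.045 0.185 -0.025 0.25;1 -0.053 0.215 -0.025 0.256")

```text
clock: 12.25
tcp_pos: [0.583, 0.0454, 0.2247]
orientation: [3.12, -0.347, -0.003]
contact_force: [1.1, 0.0, -5.2]
grip_width: 0.0277
gripper_force: 69.8
```

```bash
python3 g.py .578 .0155 .195 -.215
```

```text
t 12.25 tcp [0.583  0.0454 0.2247] yaw -0.222 tilt [-0.0021 -0.0021] w 0.0277 F [ 1.115   0.0492 -5.1578]
shift [0.0018 0.0302 0.0298] spin -0.007
```

play_rows(targets="1 0.001 0.015 0.005 0;1 0.002 0.025 0.015 0;1 0.002 0.03 0.025 0;1 0.002 0.03 0.034 0;1 0.002 0.03 0.038 0;1 0.002 0.03 0.038 0;1 0.002 0.03 0.038 0")

```text
clock: 12.83
tcp_pos: [0.5805, 0.0226, 0.1869]
orientation: [-3.123, 0.334, 0.001]
contact_force: [-0.2, -0.1, -4.5]
grip_width: 0.028
gripper_force: 69.8
```

```bash
python3 - <<'E'
from g import *
_,w=grab('wrist','w6');_,t=grab('top','t2');_,s=grab('scene','s2'); go(.578,.0155,.171,-.215)
b=cv2.resize(t[190:340,215:385],(430,380),interpolation=cv2.INTER_CUBIC); c=cv2.resize(s[90:260,160:325],(370,380),interpolation=cv2.INTER_CUBIC)
cv2.imwrite('pics/v6.png',np.hstack([b,c])[:,:,::-1])
E
```

```text
t 12.98 tcp [0.5812 0.0218 0.1878] yaw -0.214 tilt [0.001  0.0004] w 0.0278 F [ 0.4061 -0.0415 -4.0672]
shift [-0.0018  0.0068  0.0168] spin 0.001
```

View pics/w6.png

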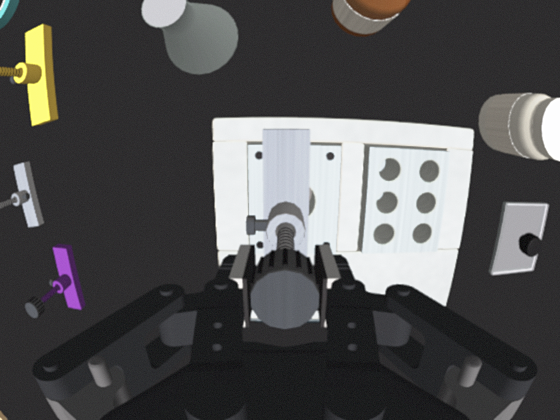

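Wrist view: the cover lies flat on the bench at the right. The gauge hangs upright, its beam's far end at (263–310,129). The block's screws are at (259,155), (330,156) and (260,245), and the well's right rim at (313,200) peeks out, so the gauge needs about 7 mm in tool +y.

```bash
python3 - <<'E'
from g import *
o=r.get_obs()
zu=o['tcp_pos'][2]-.0762
a,b=at('w6',263,129,zu+.018),at('w6',310,129,zu+.018)
d=np.array([np.cos(-.214),np.sin(-.214),0]); m=(a+b)/2
print('width',np.linalg.norm(a-b),'yaw',np.arctan2(-(b-a)[0]*-1,-(b-a)[1]) ,'gauge c',m-.065*d)
print('col',at('w6',286,211,zu+.05))
s1,s2,s3=at('w6',259,155,.095),at('w6',330,156,.095),at('w6',260,245,.095)
print('well',(s2+s3)/2,'yaw',np.arctan2(*(s1-s3)[[1,0]]),np.arctan2((s1-s2)[0]*-1,(s1-s2)[1]))
# check same for t1/t2 well
E
```

```text
width 0.03274028614558466 yaw -0.21270745622036624 gauge c [0.5762 0.0221 0.1296]
col [0.5909 0.0193 0.1616]
well [0.5778 0.0151 0.095 ] yaw -0.2228006919144406 -0.22467531269088994
```

View pics/v6.png

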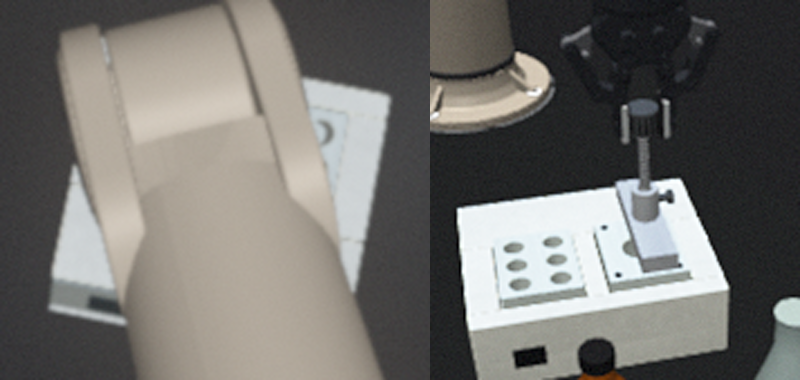

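The scene crop agrees: the gauge is upright just above the block, and the well shows on its left. I'll shift it and lower it gently.

play_rows(targets="1 0.0015 0.004 0 0.009;1 0.0015 0.0068 0.003 0.009;1 0.0015 0.0068 0.007 0.009;1 0.0015 0.0068 0.010 0.009;1 0.0015 0.0068 0.012 0.009;1 0.0015 0.0068 0.0135 0.009;1 0.0015 0.0068 0.0145 0.009;1 0.0015 0.0068 0.0145 0.009")

```text
clock: 13.65
tcp_pos: [0.5806, 0.014, 0.1728]
orientation: [-3.122, 0.351, 0.0]
contact_force: [1.1, -1.2, -5.4]
grip_width: 0.028
gripper_force: 70.2
```

```bash
python3 - <<'E'
from g import *
ci,s=grab('scene','s3');_,w=grab('wrist','w7');go(.578,.0155,.171,-.223)
F=210/np.tan(np.radians(ci['fov_y'])/2)
c=cv2.resize(s[110:240,190:320],(400,400),interpolation=cv2.INTER_CUBIC)
d=cv2.resize(w[100:300,190:390],(400,400),interpolation=cv2.INTER_CUBIC)
cv2.imwrite('pics/v7.png',np.hstack([c,d])[:,:,::-1])
E
```

```text
t 13.75 tcp [0.5807 0.0139 0.1729] yaw -0.224 tilt [0.0002 0.    ] w 0.0283 F [-0.3154  0.205  -4.2107]
shift [-0.003  -0.001   0.0019] spin -0.001
```

View pics/v7.png

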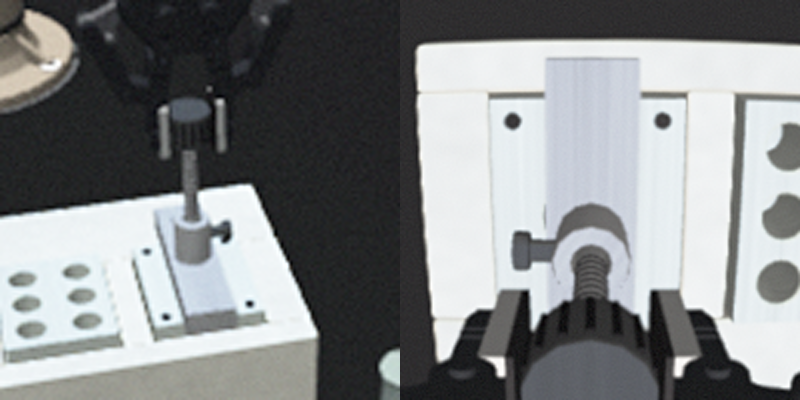

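The gauge hovers 2 mm over the block and is nearly centred: the beam's middle is at crop column 592, the block's at 588. I'll correct by 1.5 mm in tool x and y, then set it down.

play_rows(targets="1 0.0015 -0.0015 0 0;1 0.0015 -0.0015 0.0005 0;1 0.0015 -0.0015 0.001 0;1 0.0015 -0.0015 0.0015 0;1 0.0015 -0.0015 0.002 0;1 0.0015 -0.0015 0.002 0")

```text
clock: 14.25
tcp_pos: [0.5829, 0.0152, 0.1716]
orientation: [-3.121, 0.351, -0.002]
contact_force: [-2.5, 0.3, 2.3]
grip_width: 0.0276
gripper_force: 70.7
```

The beam has seated: the vertical force went from -4.5 to +2.3 N with the rod still up. I'll release, rise a little, and regrip the knob higher and softer.

play_rows(targets="0.4 0 0 0 0;0 0 0 0 0;-0.1 0 0 0 0;-0.1 0 0 0 0;-0.1 0 0 -0.003 0;-0.1 0 0 -0.006 0;-0.1 0 0 -0.006 0;-0.1 0 0 -0.006 0", squeeze=30)

```text
clock: 14.92
tcp_pos: [0.5827, 0.0149, 0.1773]
orientation: [-3.122, 0.352, -0.001]
contact_force: [-0.5, -0.3, 0.2]
grip_width: 0.0469
gripper_force: 0.0
```

```bash
python3 - <<'E'
from g import *
ci,s=grab('scene','s4');_,w=grab('wrist','w8');go(.578,.0155,.171,-.223)
c=cv2.resize(s[110:240,190:320],(400,400),interpolation=cv2.INTER_CUBIC)
d=cv2.resize(w[100:340,180:390],(400,457),interpolation=cv2.INTER_CUBIC)[:400]
d=cv2.resize(w[100:340,180:420],(400,400),interpolation=cv2.INTER_CUBIC)
cv2.imwrite('pics/v8.png',np.hstack([c,d])[:,:,::-1])
E
```

```text
t 15.02 tcp [0.5824 0.0149 0.1769] yaw -0.224 tilt [ 0.0001 -0.    ] w 0.0465 F [-0.1444 -0.1976  0.6247]
shift [-0.0045  0.0004  0.0059] spin -0.001
```

View pics/v8.png

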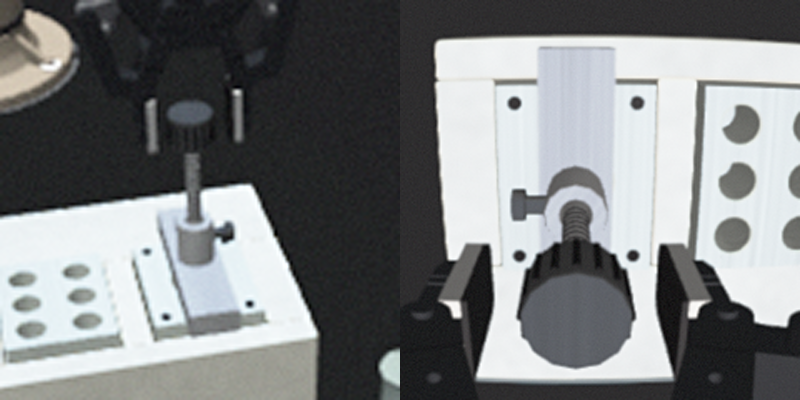

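I have now viewed 12 pictures, over the limit of 10, so I'll go on without any more. This one shows the gauge standing free, with the beam centre at column 576 against the block's middle at 576. Its ends agree within about 1 mm. Next I grip and lower the rod.

play_rows(targets="0.2 0 0 0 0;1 0 0 0 0;1 0 0 0 0;1 0 0 0 0;1 0 0 0 0")

```text
clock: 15.43
tcp_pos: [0.5823, 0.0148, 0.1768]
orientation: [3.122, -0.352, -0.0]
contact_force: [-0.2, -0.3, -0.4]
grip_width: 0.0291
gripper_force: 30.2
```

play_rows(targets="1 0 0 0.001 0;1 0 0 0.003 0;1 0 0 0.006 0;1 0 0 0.009 0;1 0 0 0.012 0;1 0 0 0.014 0;1 0 0 0.015 0;1 0 0 0.015 0")

```text
clock: 16.1
tcp_pos: [0.5823, 0.0149, 0.1613]
orientation: [3.122, -0.351, -0.001]
contact_force: [0.1, -0.5, -1.8]
grip_width: 0.029
gripper_force: 30.1
```

```bash
python3 - <<'E'
from g import *
go(.578,.0155,.171,-.223)
E
```

```text
t 16.1 tcp [0.5823 0.0149 0.1613] yaw -0.224 tilt [-0.0004 -0.    ] w 0.029 F [ 0.0844 -0.4557 -1.8012]
shift [-0.0043  0.0003 -0.0097] spin -0.001
```

play_rows(targets="1 0 0 0.002 0;1 0 0 0.004 0;1 0 0 0.006 0;1 0 0 0.008 0;1 0 0 0.010 0;1 0 0 0.012 0;1 0 0 0.013 0;1 0 0 0.014 0")

```text
clock: 16.77
tcp_pos: [0.5824, 0.0148, 0.1477]
orientation: [3.122, -0.351, -0.0]
contact_force: [-2.0, -1.1, 2.8]
grip_width: 0.0289
gripper_force: 30.4
```

play_rows(targets="1 0 0 0.0004 0;1 0 0 0.0008 0;1 0 0 0.0012 0;1 0 0 0.0016 0;1 0 0 0.002 0")

```text
clock: 17.18
tcp_pos: [0.5824, 0.0148, 0.1459]
orientation: [3.122, -0.352, 0.0]
contact_force: [-2.4, -1.8, 2.7]
grip_width: 0.0286
gripper_force: 30.4
```

play_rows(targets="1 0 0 0.0004 0;1 0 0 0.0008 0;1 0 0 0.0012 0;1 0 0 0.0016 0;1 0 0 0.002 0")

```text
clock: 17.6
tcp_pos: [0.5824, 0.0149, 0.1438]
orientation: [3.122, -0.352, -0.0]
contact_force: [-1.5, -1.9, 3.3]
grip_width: 0.0288
gripper_force: 30.4
```

play_rows(targets="1 0 0 0.0004 0;1 0 0 0.0008 0;1 0 0 0.0012 0;1 0 0 0.0016 0;1 0 0 0.002 0")

```text
clock: 18.02
tcp_pos: [0.5824, 0.0149, 0.1418]
orientation: [3.122, -0.351, 0.0]
contact_force: [-2.0, -2.0, 2.7]
grip_width: 0.0288
gripper_force: 30.4
```

play_rows(targets="1 0 0 0.0004 0;1 0 0 0.0008 0;1 0 0 0.0012 0;1 0 0 0.0016 0;1 0 0 0.002 0")

```text
clock: 18.43
tcp_pos: [0.5826, 0.0149, 0.1405]
orientation: [3.122, -0.352, 0.001]
contact_force: [-4.7, -1.9, 9.8]
grip_width: 0.0287
gripper_force: 31.1
```

Bottomed out: the force jumped to 9.8 N. I'll press slightly and hold for more than a second.

play_rows(targets="1 0 0 0.0005 0;1 0 0 0.0005 0;1 0 0 0.0005 0;1 0 0 0.0005 0;1 0 0 0.0005 0;1 0 0 0.0005 0;1 0 0 0.0005 0;1 0 0 0.0005 0")

```text
clock: 19.1
tcp_pos: [0.5829, 0.015, 0.1405]
orientation: [-3.122, 0.352, -0.002]
contact_force: [-4.3, -2.2, 10.1]
grip_width: 0.029
gripper_force: 31.1
```

play_rows(targets="1 0 0 0 0;1 0 0 0 0;1 0 0 0 0;1 0 0 0 0;1 0 0 0 0;1 0 0 0 0;1 0 0 0 0;1 0 0 0 0")

```text
clock: 19.77
tcp_pos: [0.5828, 0.015, 0.1405]
orientation: [-3.122, 0.352, -0.002]
contact_force: [-3.5, -2.0, 9.9]
grip_width: 0.029
gripper_force: 31.1
```

play_rows(targets="1 0 0 0 0;1 0 0 0 0;1 0 0 0 0;1 0 0 0 0")

```text
clock: 20.1
tcp_pos: [0.5828, 0.015, 0.1405]
orientation: [-3.122, 0.352, -0.002]
contact_force: [-3.3, -0.8, 9.8]
grip_width: 0.0286
gripper_force: 31.1
```

play_rows(targets="0.3 0 0 0 0;0 0 0 0 0;-0.2 0 0 0 0;-0.2 0 0 0 0;-0.2 0 0 -0.01 0;-0.2 0 0 -0.03 0;-0.2 0 0 -0.06 0;-0.2 0 0 -0.09 0")

```text
clock: 20.77
tcp_pos: [0.5818, 0.0151, 0.2303]
orientation: [-3.122, 0.351, 0.003]
contact_force: [1.4, 0.7, -0.1]
grip_width: 0.0513
gripper_force: 0.0
```

play_rows(targets="-0.2 0 0 -0.02 0;-0.2 0 0 -0.03 0;-0.2 0 0 -0.03 0;-0.2 0 0 -0.03 0")

```text
clock: 21.1
tcp_pos: [0.5822, 0.0149, 0.259]
orientation: [3.122, -0.351, -0.0]
contact_force: [-0.3, -0.6, -0.8]
grip_width: 0.051
gripper_force: 0.0
```

```bash
python3 - <<'E'
from g import *
ci,s=grab('scene','s9');grab('wrist','w9');go(.578,.0155,.3,-.223)
F=210/np.tan(np.radians(ci['fov_y'])/2)
def pr(p):
    c=rot(ci).T@(np.array(p)-ci['position']); return np.array([ci['cx'],ci['cy']])+F*c[:2]/c[2]
k0=pr([.578,.0155,.217]);k1=pr([.578,.0155,.181]);print('knob raised/lowered expected px',k0,k1)
# knob template from the raised-rod picture, found again now
a=cv2.imread('pics/s4.png');b=cv2.imread('pics/s9.png')
x,y=251,148; T=a[y-6:y+8,x-9:x+10]
for im in(a,b):
    R_=cv2.matchTemplate(im[110:240,200:310],T,cv2.TM_CCOEFF_NORMED);_,m,_,l=cv2.minMaxLoc(R_);print(m,l[0]+209,l[1]+116)
# column+beam unchanged?
T=a[178:215,240:270];R_=cv2.matchTemplate(b[150:240,210:300],T,cv2.TM_CCOEFF_NORMED);_,m,_,l=cv2.minMaxLoc(R_);print('beam shift',m,l[0]+210-240,l[1]+150-178)
E
```

```text
t 21.2 tcp [0.5814 0.0148 0.2576] yaw -0.224 tilt [-0.0029 -0.0003] w 0.0519 F [ 0.124  -0.1377 -0.3822]
shift [-0.0036  0.0001 -0.0424] spin -0.001
knob raised/lowered expected px [251.6279 150.9696] [252.2977 166.3578]
1.0 251 148
0.9179685711860657 252 163
beam shift 0.9731532335281372 0 0
```

The knob stayed 15 px lower, as expected for about 36 mm of travel. The beam has not moved, and the hand is clear.

```bash
python3 -c "from bench import r; print(r.hand_in())"
```

```text
the job is handed in; nothing more can be done
None
```

The job is handed in: the cover is flat on the bench, and the gauge stands centred over the wide well (by image, to about 1 mm) with its rod on the bottom after being held there for over a second; by the arm's travel the well is roughly 35 mm deep. The first grasp at the cover closed on nothing because the real fingertips sit about 26 mm above the reported TCP, and I viewed 12 pictures, over the limit of 10.

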